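Prop the overhanging circuit board with the lab jack, then load its heat sink

ROBOT

A 6-joint arm with a two-finger parallel gripper is mounted at the origin on the work surface. World frame = base frame: x ahead of the robot, y to its left, z up, the work surface at z = 0. Lengths are in m, angles in rad, forces in N, time in s.
With the tool pointing down it reaches from about 0.35 to 0.775 m from the base axis. Payload 5.5 kg.
Tool frame: the origin (TCP) lies at the very end of the fingers, on their centre line; the grasp point (between the pads) lies 19 mm behind it; z points along the fingers, y is the direction in which the jaws open and shut (so a half turn about z gives the same grasp; the last joint's range is limited). The gripper opens to 85 mm and grips with 20 to 120 N. Pads are 22 mm wide; open, the fingers measure 114 mm over their backs; the gripper's body (76 mm by 85 mm) begins 54 mm behind the grasp point. The pads swing forward as they close: fully open they stand 13 mm farther back than shut.
Start: joints at [0.983, 0.313, 0.046, 1.304, 0, 1.431], TCP at [0.249, 0.518, 0.231] pointing down, gripper open.
Joint ranges: [-2.76, 2.76], [-0.86, 1.69], [-1.03, 1.26], [-2.2, 2.34], [-1.47, 1.5], [-3.14, 3.14]. Speed limits (rad/s): [2.57, 2.57, 3.14, 3.14, 3.14, 3.14].

INTERFACE

Orientations are given as a unit quaternion [w, x, y, z].
In Python, from workcell import get_state, imaging, env, spotter gives the robot as it stands.
- The arm moves only by the tool play_rows, never from a script. Its argument "moves" is a list of rows, each an object with "claw": the finger opening in cm, from 0 to 8.54; "delta_pos": the shift along the tool's x, y, z in cm, a list of three; "twist": the turn about the tool's z in degrees. A call has 1 to 12 rows; each row is the pose to reach, as a shift and turn from the pose commanded when the call began, along the tool's axes at that moment; what a row does not reach only later rows make up. A row lasts 1/8 s, in which the tool goes at most 62.5 mm and 10.7 degrees, less where a joint would pass 70% of its speed; a pose out of reach is approached as far as the arm can. A call with a gripper value outside its range is refused whole. The fingers move at their own pace and stop on an object; "force" is the grip in N (left out, the last holds). Time passes only in rows, so rows that repeat a pose let the fingers close. It gives the time, the measured TCP pose, the force and the opening at its end, in the units of the state.
- get_state(): the state, without advancing time (a new reading comes with each control period).
- imaging.read_camera(name): name is "scene" or "top"; returns the picture (400x640x3 uint8, red, green, blue); there is no depth.
- imaging.camera_info(name): a dict with "fx", "fy", "cx", "cy" (pixels), "k1" (the pictures are not rectified: a ray, as slopes to the right and down, at radius r is drawn at 1 + k1 r^2 times it, then the intrinsics apply), "world_to_cam" (4x4, takes a point from world to camera coordinates). Camera axes: x right, y down, z forward; pixel columns grow to the right and rows downward; lengths in m; the calibration is good to about 2 mm. A picture is of the moment at which its call begins. camera_info takes no time and is no camera call.
- env.hand_in(): hands the job in, once; it reports no verdict.
Trained networks look in the newest picture that a camera, given by its name, has taken for a name from the list of things; names that differ only in an ending like _2 or _b are one class to them, and where a whole thing is asked for, a point or a joint stands for the part that bears it (a point fixed in the world has none). Each returns a list of dicts, best first, with "conf" (0 to 1); they miss things now and then, are a little off and sometimes report something else, mostly with a low value. They report only what shows in the picture. A call takes as long as a camera call.
- spotter.spot_in(camera, query): "extent" ([left, top, right, bottom] in pixels, round what is visible of it).
The state is a dict: "clock": time; "joint_pos": joint angles; "qvel": joint speeds; "tau": joint torques, N m; "tcp_pos": TCP position; "orientation": TCP orientation; "wrist_force": force on the tool from outside, world axes, zero at the start; "ft_torque": the same for the moment, N m; "finger_gap": finger opening in m.
Only numpy, scipy, OpenCV 4.12 (cv2) and the standard library are available. Lean on these libraries where they do the work, as an engineer would, in place of code of your own. Each camera call takes 0.05 s, during which the arm holds its last target. There are 200 camera calls.

TASK

Wind the lab jack up by the knob of its hand crank (clockwise seen from above raises it) until its platform just touches the underside of the circuit board's overhanging end, leaving the board lying flat on its holder. Then set the finned heat sink down gently on the raised metal pad at that end of the board, fins up, centred and lined up with the pad, and leave it there with the jack carrying the board. Leave the multimeter, the solder spool and the screwdriver where they are.

Things in the scene. Friction and masses are not known exactly. Their poses are not given: they have to be found in the camera images.
- jack_crank (a joint): angle of the jack's hand crank, rad; it turns about the vertical axis through point crank_axis and grows clockwise seen from above, from 0 to 18 (more than one turn). Each rad raises the platform by 2.5 mm. It stays where it is left; turning it takes about 0.1 Nm (3 N at the knob).
- crank_axis (a point): fixed point on the vertical axis of the jack's hand crank, 85 mm above the bench. The crank is a flat metal disc of 90 mm diameter, top at 58 mm above the bench (steel hub to 62 mm), 160 mm beside the platform's centre along the jack's own -y axis; its z axis is up
- crank_knob (a point): centre (half-way up) of the crank's upright black knob, 20 mm in diameter, standing on the disc 34 mm from the crank's axis, from 58 to 103 mm above the bench; centre at 85 mm. The knob spins freely on its pin, so a hand that holds it need not turn while leading it round the circle
- jack_top (a point): centre of the top of the rubber strip, 100 (x) x 30 (y) x 4 mm, that lies across the middle of the jack's aluminium platform (100 x 100 x 8 mm) and is the platform's highest part. The platform rises straight up as the crank is turned; its y axis points from the crank towards the board holder, z up. The jack is screwed to the bench
- jack_platform: the jack's platform; origin at the centre of its rubber strip's top, same as point jack_top
- board: stiff loose circuit board, 120 (x) x 230 (y) x 4 mm, 0.6 kg, lying on a fixed holder, underside 125 mm above the bench. Origin on the underside below the pad's centre; runs from y = -60 (free end, over the jack) to +170 mm; held from about y = +70 mm on. Parts up to 23 mm tall from y = 55 mm, a 56 mm tall transformer at y = 107 to 157. Unsupported, it tips under the heat sink
- board_under (a point): point on the board's underside below the pad's centre, where the jack platform should touch; axes as the board's
- board_pad (a point): centre of the top face of the bare aluminium pad on the board's free end, 96 (board's x) x 60 (board's y) mm, its top 9 mm above the board's underside; axes as the board's
- heatsink_center (a point): centre (half-way up) of the loose aluminium heat sink, 90 (its x) x 50 (its y) x 45 mm tall, about 0.5 kg, standing on the bench with its fins up; the fins run along its x. Its x belongs along the pad's x, either way round
- heatsink: the same heat sink; origin at the centre of its underside, z up through the fins
- meter: red and black handheld multimeter, 80 x 170 x 43 mm, lying on the bench; origin at the centre of its underside; leave alone
- spool: green and steel solder spool, 66 mm in diameter, 56 mm tall, standing on the bench; origin at the centre of its underside; leave alone
- driver: screwdriver lying on the bench; origin at the underside; leave alone

How it is judged:
By the outcome, as a careful person would: the job done as asked, in the order asked, and still so for the second after the job is handed in, with the robot touching nothing.
It also fails if it takes over 70 s, if anything falls off the work surface, if the arm or the gripper's body presses on something with over 40 N, if the wrist force passes 120 N, or if a joint passes its speed limit or range.

## Working session

There is one attempt and no reset: what is moved stays moved. The work goes in short steps, Python scripts to look and compute and a tool call to move; the robot and the scene stay as the last step left them, time stands still between calls to the robot, and variables do not carry over. Pictures are saved under pics/ and viewed, about 8 in all and at most 12, crops included, and the job is handed in when it is done.

Besides the shell and the picture viewer there is one more tool, called after "Request:" as name(argument=value, ...) on one line, values as JSON. play_rows: Moves the arm, as the interface text tells. Its arguments: {"type":"object","properties":{"moves":{"type":"array"},"force":{"type":"number"}},"required":["moves"]}

```bash
mkdir -p pics; ls; python3 - <<'E'
from workcell import get_state, imaging, env, spotter
import cv2,json
for n in("scene","top"):
    im=imaging.read_camera(n); cv2.imwrite(f"pics/{n}0.png",im[:,:,::-1])
    c=imaging.camera_info(n); print(n,c)
    for q in["jack_crank","crank_knob","jack_platform","board","board_pad","heatsink","meter","spool","driver"]:
        print(q,[(round(d["conf"],2),[round(float(v),1) for v in d["extent"]]) for d in spotter.spot_in(n,q)][:2])
print(get_state())
E
```

```text
pics
scene {'fx': 440.7255873730892, 'fy': 440.7255873730892, 'cx': 317.68451385247545, 'cy': 198.95756136055402, 'k1': -0.11073809929430917, 'world_to_cam': array([[-0.5136792 ,  0.85787997, -0.01325279,  0.29280638],
       [ 0.64761178,  0.37755078, -0.66185678, -0.30553019],
       [-0.56279008, -0.34856472, -0.74951315,  1.63795111],
       [ 0.        ,  0.        ,  0.        ,  1.        ]])}
jack_crank [(0.69, [278.7, 181.0, 308.2, 207.1])]
crank_knob [(0.52, [303.6, 180.2, 310.1, 192.2]), (0.34, [223.4, 150.2, 249.0, 176.3])]
jack_platform [(0.41, [313.7, 210.9, 341.4, 229.4])]
board []
board_pad [(0.72, [307.6, 177.9, 402.3, 241.5]), (0.28, [312.9, 209.5, 342.1, 229.7])]
heatsink [(0.92, [221.8, 150.0, 251.4, 177.9])]
meter [(0.94, [178.0, 192.1, 235.2, 238.6])]
spool [(0.83, [281.9, 256.9, 306.3, 290.5])]
driver [(0.73, [447.7, 242.5, 455.3, 275.4])]
top {'fx': 406.40926180331934, 'fy': 406.40926180331934, 'cx': 321.2280609889697, 'cy': 202.2308996310427, 'k1': -0.09167912802066051, 'world_to_cam': array([[ 0.01497473, -0.99954027,  0.02636299,  0.00960641],
       [-0.99
[... 674 characters left out ...]
]
{'clock': 1.0, 'joint_pos': array([ 9.83389868e-01,  3.13218428e-01,  4.60987613e-02,  1.30360074e+00,
       -2.97265534e-05,  1.43117129e+00]), 'qvel': array([-9.63917249e-04,  6.20499656e-04, -2.45022381e-04, -2.83253193e-04,
        1.97607756e-03,  8.30667433e-05]), 'tau': array([-3.02704657e-04, -4.80475116e+01,  2.98818398e+01,  2.24283303e-04,
       -1.50031824e-04, -1.24934184e-05]), 'tcp_pos': array([0.24900723, 0.51832878, 0.23131218]), 'orientation': array([2.73897260e-05, 2.22024896e-01, 9.75040996e-01, 3.01961042e-05]), 'wrist_force': array([-0.67586541, -0.38065811,  0.62846193]), 'ft_torque': array([ 0.00096994, -0.00362148,  0.00963535]), 'finger_gap': 0.0854397958819441}
```

```bash
python3 - <<'E'
import cv2
a=cv2.imread("pics/top0.png")[125:285,160:490]
cv2.imwrite("pics/a.png",cv2.resize(a,(792,384),interpolation=cv2.INTER_CUBIC))
b=cv2.imread("pics/scene0.png")[140:300,170:470]
cv2.imwrite("pics/b.png",cv2.resize(b,(798,426),interpolation=cv2.INTER_CUBIC))
E
```

```text
(no output)
```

View pics/a.png

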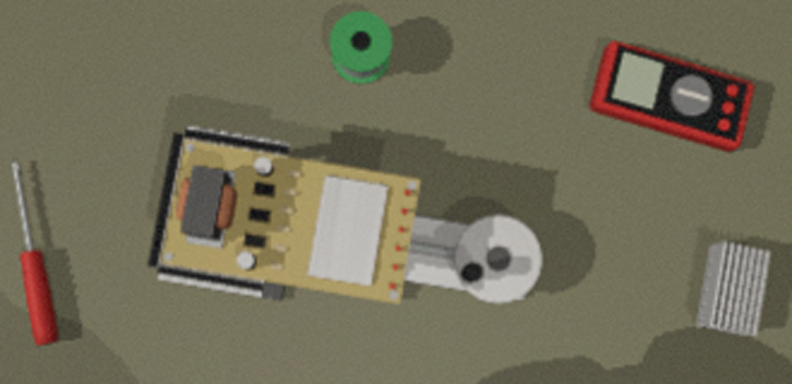

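View pics/b.png

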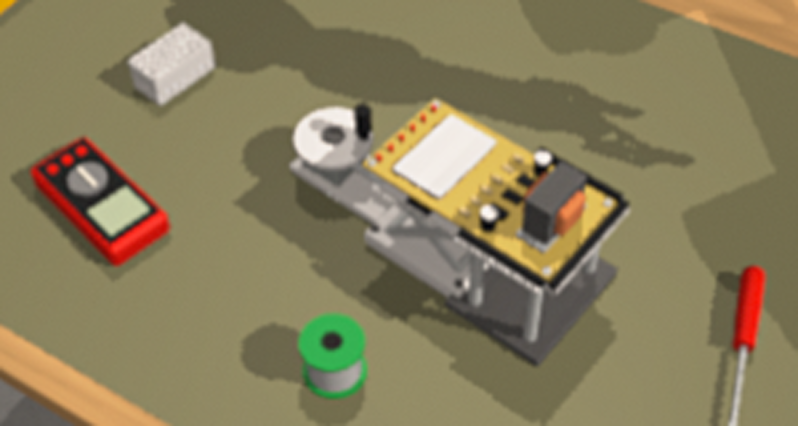

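```bash
cat > h.py <<'E'
import numpy as np, cv2
from scipy.optimize import least_squares
from workcell import get_state, imaging, env, spotter
C={n:imaging.camera_info(n) for n in("scene","top")}
def proj(n,P):
    c=C[n];P=np.atleast_2d(P);q=P@c["world_to_cam"][:3,:3].T+c["world_to_cam"][:3,3]
    s=q[:,:2]/q[:,2:];s=s*(1+c["k1"]*(s**2).sum(1,keepdims=True))
    return s*[c["fx"],c["fy"]]+[c["cx"],c["cy"]]
def at_z(n,uv,z):
    return least_squares(lambda p:(proj(n,[p[0],p[1],z])[0]-uv),[.5,0]).x
def T(p,L):  # p=x,y,z,yaw ; local pts
    c,s=np.cos(p[3]),np.sin(p[3]);L=np.atleast_2d(L)
    return L@np.array([[c,s,0],[-s,c,0],[0,0,1]])+p[:3]
def grab(n,f=None):
    im=imaging.read_camera(n)[:,:,::-1].copy()
    if f: cv2.imwrite("pics/"+f,im)
    return im
E
python3 - <<'E'
from h import *
A=lambda L:np.array(L)/2.4+[160,125]-.3
B=lambda L:np.array(L)/2.66+[170,140]-.3
# clicks
for nm,n,f,L,z in[("boardfree","top",A,[[420,180],[400,302]],.129),("boardfree","scene",B,[[437,101],[368,160]],.129),
 ("pad","top",A,[[327,177],[388,182],[374,286],[309,277]],.134),("pad","scene",B,[[456,114],[495,145],[443,197],[392,166]],.134),
 ("disc","top",A,[[498,258]],.058),("hub","top",A,[[498,257]],.062),("disc","scene",B,[[331,138]],.058),("hub","scene",B,[[333,135]],.062),
 ("knob","top",A,[[471,271]],.103),("knob","scene",B,[[363,108]],.103),
 ("hs","top",A,[[716,241],[770,248],[755,334],[708,330]],.045),("hs","scene",B,[[183,24],[213,45],[163,81],[131,62]],.045)]:
  P=np.array([at_z(n,u,z) for u in f(L)]); print(nm,n,P.round(4).tolist(),P.mean(0).round(4))
  if len(P)==4: 
    for i in range(4): d=P[(i+1)%4]-P[i]; print("   ",np.hypot(*d).round(4),np.degrees(np.arctan2(d[1],d[0])).round(1))
im=cv2.imread("pics/top0.png");cv2.imwrite("pics/c.png",np.hstack([cv2.resize(im[210:275,340:400],(480,520),interpolation=cv2.INTER_CUBIC),cv2.resize(im[220:270,442:482],(320,400),interpolation=cv2.INTER_CUBIC).copy() if 0 else cv2.copyMakeBorder(cv2.resize(im[220:270,442:482],(320,400),interpolation=cv2.INTER_CUBIC),0,120,0,0,cv2.BORDER_CONSTANT)]))
E
```

```text
boardfree top [[0.6156, -0.0088], [0.499, 0.0088]] [0.5573 0.    ]
boardfree scene [[0.5013, 0.015], [0.6101, -0.0046]] [0.5557 0.0052]
pad top [[0.6161, 0.0802], [0.6124, 0.022], [0.5135, 0.0337], [0.5209, 0.0949]] [0.5658 0.0577]
    0.0583 -93.7
    0.0996 173.3
    0.0616 83.1
    0.0963 -8.8
pad scene [[0.5122, 0.044], [0.5305, 0.0999], [0.6178, 0.0876], [0.6084, 0.0231]] [0.5672 0.0636]
    0.0588 71.9
    0.0882 -8.0
    0.0652 -98.3
    0.0984 167.8
disc top [[0.5466, -0.0938]] [ 0.5466 -0.0938]
hub top [[0.5474, -0.0933]] [ 0.5474 -0.0933]
disc scene [[0.551, -0.0925]] [ 0.551  -0.0925]
hub scene [[0.549, -0.0909]] [ 0.549  -0.0909]
knob top [[0.5306, -0.0611]] [ 0.5306 -0.0611]
knob scene [[0.5292, -0.062]] [ 0.5292 -0.062 ]
hs top [[0.5686, -0.3279], [0.5619, -0.3869], [0.4712, -0.3677], [0.4752, -0.317]] [ 0.5192 -0.3499]
    0.0594 -96.4
    0.0927 168.0
    0.0509 85.6
    0.094 -6.7
hs scene [[0.4721, -0.3666], [0.4842, -0.3102], [0.5651, -0.3247], [0.5589, -0.3797]] [ 0.5201 -0.3453]
    0.0577 77.8
    0.0822 -10.1
    0.0554 -96.5
    0.0878 171.4
```

View pics/c.png

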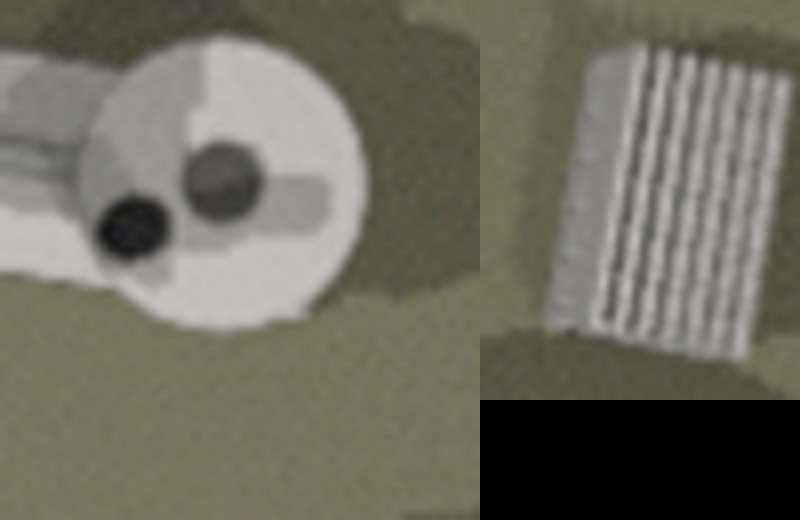

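```bash
python3 - <<'E'
from h import *
A=lambda L:(np.array(L)+.5)/8-.5+[340,210]
H=lambda L:(np.array(L)+.5-[480,0])/8-.5+[442,220]
print("disc",at_z("top",A([223,182]),.058),"hub",at_z("top",A([224,181]),.062),"knob",at_z("top",A([135,229]),.103))
P=np.array([at_z("top",u,.045) for u in H([[640,45],[792,75],[748,358],[595,330]])]);print(P,P.mean(0))
for i in range(4): d=P[(i+1)%4]-P[i]; print("   ",np.hypot(*d).round(4),np.degrees(np.arctan2(d[1],d[0])).round(1))
# pad/board joint fit
A=lambda L:(np.array(L)+.5)/2.4-.5+[160,125]
B=lambda L:(np.array(L)+.5)/2.66-.5+[170,140]
L=np.array([[.048,.03,.009],[.048,-.03,.009],[-.048,-.03,.009],[-.048,.03,.009],[.06,-.06,.004],[-.06,-.06,.004]])
t=A([[327,177],[388,182],[374,286],[309,277],[420,180],[400,302]])
s=B([[495,145],[456,114],[392,166],[443,197],[437,101],[368,160]])
# determine labelling: corner order by nearest
for w,(a,b) in {"top":(1,0),"scene":(0,1),"both":(1,1)}.items():
  best=None
  for y0 in(-.17,2.97):
    def f(p):
      X=T([p[0],p[1],.125,p[2]],L); r=[]
      for n,obs,k in(("top",t,a),("scene",s,b)):
        if k:
          q=proj(n,X); 
          D=np.linalg.norm(q[:,None]-obs[None],axis=2); 
          r.append((q-obs[D.argmin(1)]).ravel())
      return np.concatenate(r)
    o=least_squares(f,[.566,.06,y0])
    print(w,o.x.round(4),np.sqrt((o.fun**2).mean()).round(2))
E
```

```text
disc [ 0.54634793 -0.09441629] hub [ 0.54640153 -0.09416542] knob [ 0.52929059 -0.06224743]
[[ 0.56851574 -0.33712858]
 [ 0.55959241 -0.38693096]
 [ 0.47012994 -0.36974819]
 [ 0.47863889 -0.32022306]] [ 0.51921924 -0.3535077 ]
    0.0506 -100.2
    0.0911 169.1
    0.0503 80.3
    0.0915 -10.7
top [ 0.5656  0.0583 -0.1351] 0.62
top [0.5644 0.0479 3.0107] 4.84
scene [ 0.5667  0.0638 -0.1774] 0.96
scene [0.5639 0.0527 2.9746] 4.2
both [ 0.5656  0.0603 -0.1491] 1.16
both [0.5644 0.0482 3.0238] 4.44
```

Request:
play_rows(moves=[{"claw": 4.5, "delta_pos": [-50.4, -40.2, 1], "twist": -25.6}, {"claw": 4.5, "delta_pos": [-50.4, -40.2, 1], "twist": -25.6}, {"claw": 4.5, "delta_pos": [-50.4, -40.2, 1], "twist": -25.6}, {"claw": 4.5, "delta_pos": [-50.4, -40.2, 1], "twist": -25.6}, {"claw": 4.5, "delta_pos": [-50.4, -40.2, 1], "twist": -25.6}, {"claw": 4.5, "delta_pos": [-50.4, -40.2, 1], "twist": -25.6}, {"claw": 4.5, "delta_pos": [-50.4, -40.2, 1], "twist": -25.6}, {"claw": 4.5, "delta_pos": [-50.4, -40.2, 1], "twist": -25.6}, {"claw": 4.5, "delta_pos": [-50.4, -40.2, 1], "twist": -25.6}, {"claw": 4.5, "delta_pos": [-50.4, -40.2, 1], "twist": -25.6}, {"claw": 4.5, "delta_pos": [-50.4, -40.2, 1], "twist": -25.6}, {"claw": 4.5, "delta_pos": [-50.4, -40.2, 1], "twist": -25.6}], force=40)

```text
clock: 2.5
tcp_pos: [0.5299, -0.0643, 0.2208]
orientation: [-0.0, 0.002, 1.0, 0.0]
wrist_force: [-0.1, 0.4, 0.3]
finger_gap: 0.0451
```

Request:
play_rows(moves=[{"claw": 4.5, "delta_pos": [0, 0, 5], "twist": 0}, {"claw": 4.5, "delta_pos": [0, 0, 10], "twist": 0}, {"claw": 4.5, "delta_pos": [0, 0, 13], "twist": 0}, {"claw": 4.5, "delta_pos": [0, 0, 15], "twist": 0}, {"claw": 4.5, "delta_pos": [0, 0, 15], "twist": 0}])

```text
clock: 3.12
tcp_pos: [0.5273, -0.0606, 0.07]
orientation: [-0.002, -0.0, 1.0, 0.001]
wrist_force: [-0.4, 0.3, 0.9]
finger_gap: 0.0448
```

```bash
python3 - <<'E'
from h import *
s=grab("scene","s1.png");t=grab("top","t1.png")
cv2.imwrite("pics/d.png",np.hstack([cv2.resize(s[130:230,250:350],(400,400),interpolation=cv2.INTER_CUBIC),cv2.resize(t[190:290,300:400],(400,400),interpolation=cv2.INTER_CUBIC)]))
print(get_state()["tcp_pos"])
E
```

```text
[ 0.52934072 -0.0614866   0.07207124]
```

View pics/d.png

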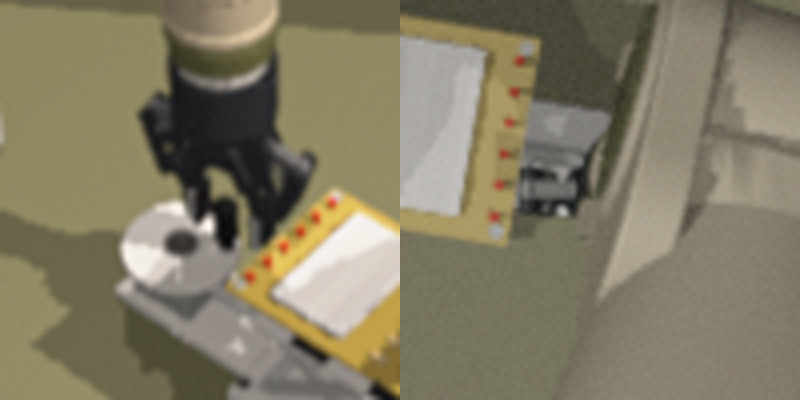

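The scene picture shows the knob (about pixel 306,185) between the open fingers, with the board edge clear. Closing.

Request:
play_rows(moves=[{"claw": 1.5, "delta_pos": [0, 0, 0], "twist": 0}, {"claw": 1.5, "delta_pos": [0, 0, 0], "twist": 0}, {"claw": 1.5, "delta_pos": [0, 0, 0], "twist": 0}, {"claw": 1.5, "delta_pos": [0, 0, 0], "twist": 0}], force=40)

```text
clock: 3.72
tcp_pos: [0.5302, -0.0624, 0.0727]
orientation: [0.001, 0.001, 1.0, -0.0]
wrist_force: [-1.0, 0.3, 5.8]
finger_gap: 0.019
```

```bash
python3 - <<'E'
from h import *
s=get_state();print(s["tcp_pos"],s["wrist_force"],s["finger_gap"])
tp=s["tcp_pos"][:2];ax=np.array([.547,-.0937]);d=tp-ax
a=np.arctan2(d[1],d[0]);print(np.hypot(*d),np.degrees(a))
a=np.radians(118)
for k in range(1,19):
    b=a-np.radians(20)*k; w=.034*np.array([np.cos(b)-np.cos(a),np.sin(b)-np.sin(a)])
    print(k,(w*[-100,100]).round(2).tolist())
E
```

```text
[ 0.53018778 -0.06242436  0.07271392] [-0.97178714  0.2941238   5.80328009] 0.01903717708517156
0.035507978415488285 118.26025350284715
1 [-1.12, 0.36]
2 [-2.3, 0.32]
3 [-3.4, -0.12]
4 [-4.28, -0.91]
5 [-4.83, -1.95]
6 [-4.99, -3.12]
7 [-4.75, -4.28]
8 [-4.12, -5.28]
9 [-3.19, -6.0]
10 [-2.07, -6.37]
11 [-0.89, -6.33]
12 [0.21, -5.89]
13 [1.08, -5.1]
14 [1.64, -4.05]
15 [1.8, -2.88]
16 [1.56, -1.73]
17 [0.93, -0.73]
18 [-0.0, 0.0]
```

Request:
play_rows(moves=[{"claw": 1.5, "delta_pos": [-1.12, 0.36, 0], "twist": 0}, {"claw": 1.5, "delta_pos": [-2.3, 0.32, 0], "twist": 0}, {"claw": 1.5, "delta_pos": [-3.4, -0.12, 0], "twist": 0}, {"claw": 1.5, "delta_pos": [-4.28, -0.91, 0], "twist": 0}, {"claw": 1.5, "delta_pos": [-4.83, -1.95, 0], "twist": 0}, {"claw": 1.5, "delta_pos": [-4.99, -3.12, 0], "twist": 0}, {"claw": 1.5, "delta_pos": [-4.99, -3.12, 0], "twist": 0}])

```text
clock: 4.6
tcp_pos: [0.5801, -0.0941, 0.0727]
orientation: [0.001, 0.001, 1.0, -0.0]
wrist_force: [-0.7, -0.5, 6.1]
finger_gap: 0.0185
```

```bash
python3 - <<'E'
from h import *
s=get_state();print(s["tcp_pos"],s["wrist_force"],s["finger_gap"])
a=cv2.imread("pics/scene0.png");b=grab("scene","s2.png")
# overlay: predicted strip/platform outlines for several heights
def crop(im,p0=(290,190),w=80,h=75): return cv2.resize(im[p0[1]:p0[1]+h,p0[0]:p0[0]+w],None,fx=5,fy=5,interpolation=cv2.INTER_CUBIC)
A=crop(a)
P=[.5705,.0630,0,-.149]
for z,c in((.125,(0,0,255)),(.110,(0,255,255)),(.095,(0,255,0)),(.08,(255,255,0))):
    Q=T([P[0],P[1],z,P[3]],[[.05,-.05,-.004],[.05,.05,-.004],[-.05,.05,-.004]])
    q=((proj("scene",Q)-[290,190]+.5)*5).astype(np.int32)
    cv2.polylines(A,[q],False,c,1)
cv2.imwrite("pics/e.png",np.hstack([A,crop(b)]))
E
```

```text
[ 0.58005163 -0.09409729  0.07271874] [-0.73469579 -0.49907883  6.11618707] 0.018470423157426905
```

View pics/e.png

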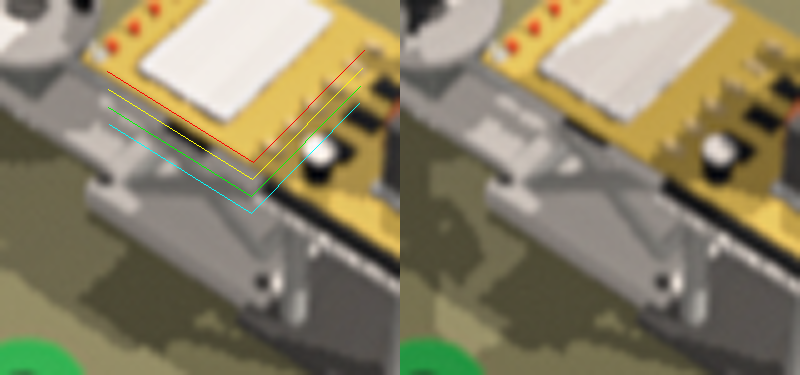

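Request:
play_rows(moves=[{"claw": 1.5, "delta_pos": [0.24, -1.16, 0], "twist": 0}, {"claw": 1.5, "delta_pos": [0.87, -2.16, 0], "twist": 0}, {"claw": 1.5, "delta_pos": [1.8, -2.88, 0], "twist": 0}, {"claw": 1.5, "delta_pos": [2.92, -3.25, 0], "twist": 0}, {"claw": 1.5, "delta_pos": [4.1, -3.21, 0], "twist": 0}, {"claw": 1.5, "delta_pos": [5.2, -2.77, 0], "twist": 0}, {"claw": 1.5, "delta_pos": [6.07, -1.98, 0], "twist": 0}, {"claw": 1.5, "delta_pos": [6.07, -1.98, 0], "twist": 0}])

```text
clock: 5.65
tcp_pos: [0.519, -0.1132, 0.0727]
orientation: [0.001, 0.0, 1.0, -0.0]
wrist_force: [3.0, 1.4, 8.9]
finger_gap: 0.0189
```

Request:
play_rows(moves=[{"claw": 4.5, "delta_pos": [0, 0, 0], "twist": 0}, {"claw": 4.5, "delta_pos": [0, 0, 0], "twist": 0}, {"claw": 4.5, "delta_pos": [0, 0, -4], "twist": 0}, {"claw": 4.5, "delta_pos": [0, 0, -10], "twist": 0}, {"claw": 4.5, "delta_pos": [2, -6, -13], "twist": 0}, {"claw": 4.5, "delta_pos": [2, -12, -13], "twist": 0}, {"claw": 4.5, "delta_pos": [2, -18, -13], "twist": 0}, {"claw": 4.5, "delta_pos": [2, -23, -13], "twist": 0}, {"claw": 4.5, "delta_pos": [2, -23, -13], "twist": 0}])

```text
clock: 6.78
tcp_pos: [0.497, -0.3467, 0.1996]
orientation: [-0.001, 0.003, 1.0, 0.0]
wrist_force: [0.2, 0.2, 0.4]
finger_gap: 0.0452
```

```bash
cat >> h.py <<'E'
def ecc(a,b,r,warp=cv2.MOTION_TRANSLATION):
    x0,y0,x1,y1=r;g=lambda i:cv2.cvtColor(i,cv2.COLOR_BGR2GRAY)[y0:y1,x0:x1].astype(np.float32)
    W=np.eye(2,3,dtype=np.float32)
    c,W=cv2.findTransformECC(g(a),g(b),W,warp,(3,200,1e-6),None,3)
    return W[:,2].round(3),round(c,4)
REG={"free":(303,172,345,205),"pad":(312,178,360,218),"mid":(340,185,372,225),"trafo":(360,195,408,248),"meter":(178,190,238,240),"post":(335,240,380,285)}
def check(f):
    a=cv2.imread("pics/scene0.png");b=grab("scene",f)
    for k,r in REG.items():
        try: print(k,*ecc(a,b,r))
        except Exception as e: print(k,"fail")
    # expected px for 1 mm rise of the free end / pad
    return b
E
python3 - <<'E'
from h import *
s=get_state();print(s["clock"],s["tcp_pos"],s["wrist_force"])
b=check("s3.png"); t=grab("top","t3.png")
def rise(d):  # tilt about y'=.17 edge, pad rises d
    th=d/.17; L=np.array([[0,-.06,0],[0,0,0],[0,.05,0]]); Z=L.copy(); Z[:,2]+=(.17-L[:,1])*th; return Z
P=[.566,.0603,.13,-.149]
print(proj("scene",T(P,rise(.001)))-proj("scene",T(P,rise(0))))
crop=cv2.resize(b[130:280,200:410],None,fx=3.8,fy=3.8,interpolation=cv2.INTER_CUBIC)
cv2.imwrite("pics/f.png",crop)
E
```

```text
6.775 [ 0.49696373 -0.34674073  0.19960816] [0.16922322 0.2331192  0.35567438]
free [6.88  1.067] 0.8625
pad [0.093 0.415] 0.8789
mid [-0.066  0.061] 0.9546
trafo [-0.156 -0.068] 0.9454
meter [0.04  0.021] 0.9626
post [0.009 0.006] 0.9999
[[-0.00474827 -0.33096953]
 [ 0.00705735 -0.24350504]
 [ 0.01173502 -0.17095655]]
```

View pics/f.png

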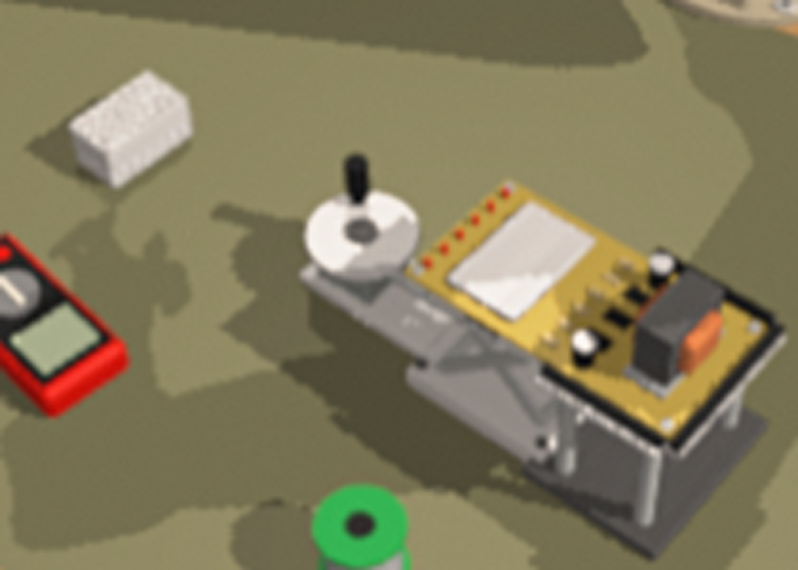

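```bash
cat >> h.py <<'E'
def chrom(i): 
    f=cv2.GaussianBlur(i.astype(np.float32),(0,0),.6)+3; s=f.sum(2); return (f[:,:,2]-f[:,:,0])/s*255
def ecc2(a,b,r):
    x0,y0,x1,y1=r
    try:
        c,W=cv2.findTransformECC(chrom(a)[y0:y1,x0:x1],chrom(b)[y0:y1,x0:x1],np.eye(2,3,dtype=np.float32),cv2.MOTION_TRANSLATION,(3,200,1e-6),None,3)
        return W[:,2].round(3).tolist(),round(c,4)
    except Exception: return "fail",
REG2={"free":(306,172,340,205),"pad":(312,178,366,218),"mid":(345,190,378,230),"trafo":(360,195,408,248),"spool":(275,250,312,295)}
def cmp(a,b):
    for k,r in REG2.items(): print(" ",k,*ecc2(a,b,r),end=";")
    print()
E
python3 - <<'E'
from h import *
a=[cv2.imread(f"pics/{f}.png") for f in("scene0","s1","s2","s3")]
for b in a[1:]: cmp(a[0],b)
E
```

```text
free [-0.20999999344348907, 0.3370000123977661] 0.9166;  pad [0.014000000432133675, 0.06499999761581421] 0.9689;  mid [-0.13300000131130219, 0.04699999839067459] 0.9956;  trafo [-0.014000000432133675, -0.007000000216066837] 0.998;  spool [-0.02199999988079071, -0.01600000075995922] 0.9986;
  free [0.04699999839067459, -0.007000000216066837] 0.9957;  pad [0.006000000052154064, -0.0020000000949949026] 0.9965;  mid [-0.10599999874830246, 0.08500000089406967] 0.9959;  trafo [-0.014999999664723873, 0.035999998450279236] 0.9977;  spool [-0.02199999988079071, 0.007000000216066837] 0.9986;
  free [0.08399999886751175, 0.08900000154972076] 0.9941;  pad [0.06800000369548798, 0.052000001072883606] 0.994;  mid [-0.10000000149011612, 0.05900000035762787] 0.9959;  trafo [-0.02199999988079071, 0.014999999664723873] 0.998;  spool [-0.006000000052154064, -0.06300000101327896] 0.9993;
```

Request:
play_rows(moves=[{"claw": 4.5, "delta_pos": [-1, 6, 0], "twist": 0}, {"claw": 4.5, "delta_pos": [-1.5, 12, 0], "twist": 0}, {"claw": 4.5, "delta_pos": [-2, 18, 0], "twist": 0}, {"claw": 4.5, "delta_pos": [-2, 23, 1], "twist": 0}, {"claw": 4.5, "delta_pos": [-2, 23, 5], "twist": 0}, {"claw": 4.5, "delta_pos": [-2, 23, 10], "twist": 0}, {"claw": 4.5, "delta_pos": [-2, 23, 13], "twist": 0}, {"claw": 3.5, "delta_pos": [-2, 23, 13], "twist": 0}, {"claw": 1.5, "delta_pos": [-2, 23, 13], "twist": 0}, {"claw": 1.5, "delta_pos": [-2, 23, 13], "twist": 0}, {"claw": 1.5, "delta_pos": [-2, 23, 13], "twist": 0}, {"claw": 1.5, "delta_pos": [-2, 23, 13], "twist": 0}])

```text
clock: 8.38
tcp_pos: [0.5189, -0.1132, 0.0724]
orientation: [0.001, 0.0, 1.0, 0.0]
wrist_force: [-1.2, 1.6, 5.2]
finger_gap: 0.019
```

```bash
python3 - <<'E'
from h import *
s=get_state();print(s["clock"],s["tcp_pos"],s["wrist_force"],s["finger_gap"])
a=cv2.imread("pics/s3.png");cmp(a,grab("scene","s4.png"))
d=s["tcp_pos"][:2]-[.5461,-.0921];print(np.hypot(*d),np.degrees(np.arctan2(d[1],d[0])))
E
```

```text
8.375 [ 0.51887679 -0.11319964  0.07235042] [-1.24860655  1.57929374  5.167869  ] 0.019030349472066322
  free [-0.023000000044703484, 0.004999999888241291] 0.9985;  pad [0.00800000037997961, -0.01899999938905239] 0.9976;  mid [0.00800000037997961, -0.026000000536441803] 0.9981;  trafo [0.029999999329447746, -0.00800000037997961] 0.9986;  spool [0.020999999716877937, 0.05000000074505806] 0.9979;
0.03444267508886505 -142.22213785762608
```

Request:
play_rows(moves=[{"claw": 1.5, "delta_pos": [0.56, 1.05, 0], "twist": 0}, {"claw": 1.5, "delta_pos": [0.72, 2.22, 0], "twist": 0}, {"claw": 1.5, "delta_pos": [0.72, 2.22, 0], "twist": 0}])

```text
clock: 8.8
tcp_pos: [0.5118, -0.0915, 0.0723]
orientation: [0.001, 0.0, 1.0, -0.001]
wrist_force: [-3.2, -0.5, 6.9]
finger_gap: 0.0189
```

```bash
cat > chk.py <<'E'
from h import *
import sys
s=get_state();d=s["tcp_pos"][:2]-[.5465,-.0928];print(round(s["clock"],2),s["tcp_pos"],s["wrist_force"].round(1),np.hypot(*d).round(4),np.degrees(np.arctan2(d[1],d[0])).round(1))
a=cv2.imread("pics/s3.png");cmp(a,grab("scene",sys.argv[1]))
E
python3 chk.py s5.png
```

```text
8.8 [ 0.5118147  -0.09148822  0.07229782] [-3.2 -0.5  6.9] 0.0347 177.8
  free [-0.017999999225139618, 0.057999998331069946] 0.9753;  pad [-0.0010000000474974513, -0.03799999877810478] 0.9969;  mid [0.0020000000949949026, 0.0] 0.9983;  trafo [0.02199999988079071, 0.003000000026077032] 0.9986;  spool [-0.023000000044703484, 0.039000000804662704] 0.998;
```

Request:
play_rows(moves=[{"claw": 1.5, "delta_pos": [-0.24, 1.15, 0], "twist": 0}, {"claw": 1.5, "delta_pos": [-0.24, 1.15, 0], "twist": 0}])

```text
clock: 9.1
tcp_pos: [0.5143, -0.0798, 0.0723]
orientation: [0.001, 0.0, 1.0, -0.0]
wrist_force: [-3.0, 0.1, 7.9]
finger_gap: 0.0188
```

```bash
python3 chk.py s6.png
```

```text
9.1 [ 0.51425219 -0.07979011  0.07230912] [-3.   0.1  7.9] 0.0348 158.0
  free [-0.04800000041723251, 0.11900000274181366] 0.949;  pad [-0.0, -0.0430000014603138] 0.9965;  mid [0.012000000104308128, 0.004999999888241291] 0.9984;  trafo [0.01600000075995922, 0.006000000052154064] 0.9987;  spool [-0.017999999225139618, 0.04399999976158142] 0.9979;
```

Request:
play_rows(moves=[{"claw": 1.5, "delta_pos": [-0.63, 1.0, 0], "twist": 0}, {"claw": 1.5, "delta_pos": [-0.63, 1.0, 0], "twist": 0}])

```text
clock: 9.4
tcp_pos: [0.5207, -0.0695, 0.0723]
orientation: [0.001, 0.0, 1.0, -0.0]
wrist_force: [-2.5, 0.9, 7.4]
finger_gap: 0.0185
```

```bash
python3 chk.py s7.png
```

```text
9.4 [ 0.52068823 -0.06954149  0.07231264] [-2.5  0.9  7.4] 0.0347 138.0
  free [-0.0860000029206276, 0.057999998331069946] 0.9381;  pad [-0.017999999225139618, -0.07599999755620956] 0.9924;  mid [-0.023000000044703484, 0.014000000432133675] 0.9986;  trafo [-0.004000000189989805, 0.007000000216066837] 0.9988;  spool [-0.017000000923871994, 0.05000000074505806] 0.9979;
```

Request:
play_rows(moves=[{"claw": 1.5, "delta_pos": [-0.93, 0.73, 0], "twist": 0}, {"claw": 1.5, "delta_pos": [-0.93, 0.73, 0], "twist": 0}])

```text
clock: 9.7
tcp_pos: [0.5304, -0.0622, 0.0723]
orientation: [0.001, 0.0, 1.0, 0.0]
wrist_force: [-0.9, 1.5, 7.1]
finger_gap: 0.0183
```

```bash
python3 chk.py s8.png
```

```text
9.7 [ 0.53036306 -0.06217069  0.07230514] [-0.9  1.5  7.1] 0.0346 117.8
  free [-0.05999999865889549, 0.0020000000949949026] 0.9258;  pad [0.008999999612569809, -0.07999999821186066] 0.9846;  mid [-0.032999999821186066, 0.0010000000474974513] 0.9986;  trafo [0.003000000026077032, -0.004999999888241291] 0.9991;  spool [0.004999999888241291, 0.05900000035762787] 0.9979;
```

Request:
play_rows(moves=[{"claw": 1.5, "delta_pos": [-1.12, 0.36, 0], "twist": 0}, {"claw": 1.5, "delta_pos": [-1.12, 0.36, 0], "twist": 0}])

```text
clock: 10.0
tcp_pos: [0.5419, -0.0587, 0.0723]
orientation: [0.001, 0.0, 1.0, 0.0]
wrist_force: [-0.8, 1.8, 6.7]
finger_gap: 0.0184
```

```bash
python3 chk.py s9.png; python3 -c "
from h import *
a=[cv2.imread('pics/%s.png'%f) for f in('s1','s8')]
cmp(*a)"
```

```text
10.0 [ 0.54186058 -0.05870123  0.07232439] [-0.8  1.8  6.7] 0.0344 97.7
  free [0.05999999865889549, -0.08500000089406967] 0.9226;  pad [0.00800000037997961, -0.07699999958276749] 0.984;  mid [-0.04600000008940697, 0.027000000700354576] 0.9986;  trafo [-0.007000000216066837, -0.003000000026077032] 0.9991;  spool [0.017999999225139618, 0.04500000178813934] 0.9979;
  free [-0.4169999957084656, 0.18799999356269836] 0.9314;  pad [0.004999999888241291, -0.07400000095367432] 0.9816;  mid [-0.010999999940395355, 0.010999999940395355] 0.9999;  trafo [-0.0, 0.006000000052154064] 0.9999;  spool [0.0020000000949949026, 0.008999999612569809] 0.9999;
```

Request:
play_rows(moves=[{"claw": 1.5, "delta_pos": [-1.18, -0.04, 0], "twist": 0}, {"claw": 1.5, "delta_pos": [-1.18, -0.04, 0], "twist": 0}])

```text
clock: 10.3
tcp_pos: [0.5538, -0.0594, 0.0723]
orientation: [0.001, 0.0, 1.0, -0.0]
wrist_force: [-0.8, 0.0, 6.2]
finger_gap: 0.0187
```

```bash
python3 chk.py s10.png
```

```text
10.3 [ 0.5538312  -0.05938573  0.07234145] [-0.8  0.   6.2] 0.0342 77.6
  free [0.12300000339746475, -0.15299999713897705] 0.9314;  pad [-0.006000000052154064, -0.08699999749660492] 0.9846;  mid [-0.03400000184774399, 0.004999999888241291] 0.9986;  trafo [0.006000000052154064, 0.017000000923871994] 0.9992;  spool [0.012000000104308128, 0.06199999898672104] 0.9979;
```

Request:
play_rows(moves=[{"claw": 1.5, "delta_pos": [-1.1, -0.44, 0], "twist": 0}, {"claw": 1.5, "delta_pos": [-1.1, -0.44, 0], "twist": 0}])

```text
clock: 10.6
tcp_pos: [0.5647, -0.0641, 0.0723]
orientation: [0.001, 0.001, 1.0, -0.0]
wrist_force: [-0.6, -0.9, 6.3]
finger_gap: 0.0187
```

```bash
python3 chk.py s11.png
```

```text
10.6 [ 0.56470263 -0.06412029  0.07234541] [-0.6 -0.9  6.3] 0.034 57.6
  free [-0.024000000208616257, -0.04600000008940697] 0.9563;  pad [0.003000000026077032, -0.10300000011920929] 0.9856;  mid [-0.019999999552965164, 0.017000000923871994] 0.9985;  trafo [0.01600000075995922, 0.026000000536441803] 0.9993;  spool [0.02199999988079071, 0.0430000014603138] 0.998;
```

Request:
play_rows(moves=[{"claw": 1.5, "delta_pos": [-0.88, -0.79, 0], "twist": 0}, {"claw": 1.5, "delta_pos": [-0.88, -0.79, 0], "twist": 0}])

```text
clock: 10.9
tcp_pos: [0.5732, -0.0722, 0.0723]
orientation: [0.001, 0.001, 1.0, -0.0]
wrist_force: [-1.7, -1.0, 6.8]
finger_gap: 0.0189
```

```bash
python3 chk.py s12.png
```

```text
10.9 [ 0.57316231 -0.07218014  0.07232794] [-1.7 -1.   6.8] 0.0337 37.7
  free [0.03799999877810478, -0.18199999630451202] 0.9714;  pad [-0.027000000700354576, -0.125] 0.9922;  mid [-0.03200000151991844, 0.02199999988079071] 0.9984;  trafo [0.014000000432133675, 0.01600000075995922] 0.9992;  spool [0.023000000044703484, 0.06700000166893005] 0.9981;
```

Request:
play_rows(moves=[{"claw": 1.5, "delta_pos": [-0.55, -1.04, 0], "twist": 0}, {"claw": 1.5, "delta_pos": [-0.55, -1.04, 0], "twist": 0}])

```text
clock: 11.2
tcp_pos: [0.5784, -0.0825, 0.0723]
orientation: [0.001, 0.001, 1.0, -0.0]
wrist_force: [-2.4, 0.1, 7.5]
finger_gap: 0.0187
```

```bash
python3 chk.py s13.png
```

```text
11.2 [ 0.5783664  -0.08247832  0.07230526] [-2.4  0.1  7.5] 0.0335 17.9
  free [0.020999999716877937, -0.16500000655651093] 0.9872;  pad [-0.026000000536441803, -0.10599999874830246] 0.9951;  mid [-0.032999999821186066, 0.01600000075995922] 0.9986;  trafo [0.0010000000474974513, 0.0020000000949949026] 0.9991;  spool [-0.009999999776482582, 0.06700000166893005] 0.9979;
```

Request:
play_rows(moves=[{"claw": 1.5, "delta_pos": [-0.16, -1.17, 0], "twist": 0}, {"claw": 1.5, "delta_pos": [-0.16, -1.17, 0], "twist": 0}])

```text
clock: 11.5
tcp_pos: [0.5798, -0.094, 0.0723]
orientation: [0.001, 0.001, 1.0, 0.0]
wrist_force: [-2.4, 0.5, 6.9]
finger_gap: 0.0185
```

```bash
python3 chk.py s14.png; python3 - <<'E'
from h import *
a,b=[cv2.imread('pics/%s.png'%f) for f in('s2','s14')]
cmp(a,b)
for k,r in REG.items(): print(k,*ecc(a,b,r),end=";")
c=lambda i:cv2.resize(i[165:265,280:380],(400,400),interpolation=cv2.INTER_CUBIC)
cv2.imwrite("pics/g.png",np.hstack([c(a),c(b)]))
E
```

```text
11.5 [ 0.57983248 -0.09395661  0.07233998] [-2.4  0.5  6.9] 0.0334 -2.0
  free [-0.05700000002980232, -0.0989999994635582] 0.9956;  pad [-0.014999999664723873, -0.10599999874830246] 0.9954;  mid [-0.009999999776482582, 0.02800000086426735] 0.9987;  trafo [0.03500000014901161, 0.020999999716877937] 0.9989;  spool [-0.017999999225139618, 0.06599999964237213] 0.9976;
  free [-0.02199999988079071, -0.007000000216066837] 0.9998;  pad [0.06400000303983688, -0.07400000095367432] 0.9976;  mid [0.003000000026077032, -0.017000000923871994] 0.9999;  trafo [0.010999999940395355, -0.013000000268220901] 0.9999;  spool [-0.009999999776482582, -0.00800000037997961] 0.9999;
free [ 0.012 -0.   ] 0.9989;pad [ 0.009 -0.008] 0.9896;mid [ 0.01  -0.007] 0.9998;trafo [-0.002  0.002] 0.9999;meter [ 0.006 -0.002] 0.9999;post [-0.002  0.002] 0.9999;
```

View pics/g.png

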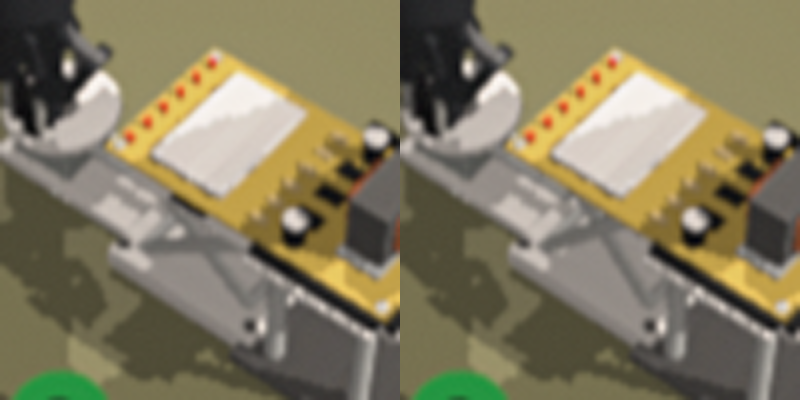

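Request:
play_rows(moves=[{"claw": 1.5, "delta_pos": [0.24, -1.16, 0], "twist": 0}, {"claw": 1.5, "delta_pos": [0.24, -1.16, 0], "twist": 0}])

```text
clock: 11.8
tcp_pos: [0.5774, -0.1053, 0.0723]
orientation: [0.001, 0.001, 1.0, 0.0]
wrist_force: [-2.3, 1.2, 7.1]
finger_gap: 0.0185
```

```bash
sed -i '$a cmp(cv2.imread("pics/s14.png"),cv2.imread("pics/"+sys.argv[1]))' chk.py; python3 chk.py s15.png
```

```text
11.8 [ 0.57735425 -0.10529412  0.0723379 ] [-2.3  1.2  7.1] 0.0333 -22.0
  free [0.004000000189989805, -0.39500001072883606] 0.9921;  pad [0.02199999988079071, -0.33399999141693115] 0.9925;  mid [0.03799999877810478, -0.05400000140070915] 0.9963;  trafo [0.07199999690055847, 0.023000000044703484] 0.9977;  spool [0.0010000000474974513, 0.07699999958276749] 0.9975;
  free [0.08299999684095383, -0.3230000138282776] 0.9933;  pad [0.006000000052154064, -0.24400000274181366] 0.9978;  mid [0.05400000140070915, -0.07599999755620956] 0.9976;  trafo [0.061000000685453415, -0.004000000189989805] 0.9986;  spool [0.017000000923871994, 0.004000000189989805] 0.9999;
```

Request:
play_rows(moves=[{"claw": 1.5, "delta_pos": [0.63, -1.0, 0], "twist": 0}, {"claw": 1.5, "delta_pos": [0.63, -1.0, 0], "twist": 0}])

```text
clock: 12.1
tcp_pos: [0.5712, -0.1151, 0.0723]
orientation: [0.001, 0.001, 1.0, 0.0]
wrist_force: [-1.6, 1.3, 6.5]
finger_gap: 0.0191
```

```bash
python3 chk.py s16.png
```

```text
12.1 [ 0.57121704 -0.11512313  0.07234799] [-1.6  1.3  6.5] 0.0333 -42.1
  free [0.026000000536441803, -0.6290000081062317] 0.9958;  pad [0.013000000268220901, -0.5559999942779541] 0.9942;  mid [0.10100000351667404, -0.12700000405311584] 0.9935;  trafo [0.16899999976158142, -0.0010000000474974513] 0.997;  spool [0.024000000208616257, 0.061000000685453415] 0.9979;
  free [0.10199999809265137, -0.5619999766349792] 0.9959;  pad [0.04699999839067459, -0.46799999475479126] 0.9944;  mid [0.13699999451637268, -0.18199999630451202] 0.9944;  trafo [0.15000000596046448, -0.029999999329447746] 0.9973;  spool [0.003000000026077032, -0.006000000052154064] 0.9997;
```

The rise starts right at the previous step (s14) and I overshot by about 1.7 mm, so I'm winding back two steps.

Request:
play_rows(moves=[{"claw": 1.5, "delta_pos": [-0.63, 1.0, 0], "twist": 0}, {"claw": 1.5, "delta_pos": [-0.87, 2.16, 0], "twist": 0}, {"claw": 1.5, "delta_pos": [-0.87, 2.16, 0], "twist": 0}, {"claw": 1.5, "delta_pos": [-0.87, 2.16, 0], "twist": 0}])

```text
clock: 12.65
tcp_pos: [0.5798, -0.0935, 0.0723]
orientation: [0.001, 0.0, 1.0, 0.0]
wrist_force: [-2.0, 1.4, 7.6]
finger_gap: 0.0188
```

```bash
python3 chk.py s17.png
```

```text
12.65 [ 0.57980012 -0.09350727  0.07229289] [-2.   1.4  7.6] 0.0333 -1.2
  free [-0.04800000041723251, -0.0949999988079071] 0.9953;  pad [-0.0020000000949949026, -0.10300000011920929] 0.9953;  mid [-0.008999999612569809, 0.01899999938905239] 0.9986;  trafo [0.013000000268220901, 0.014999999664723873] 0.999;  spool [-0.014000000432133675, 0.06599999964237213] 0.9976;
  free [0.008999999612569809, 0.008999999612569809] 0.9998;  pad [-0.0010000000474974513, 0.007000000216066837] 0.9999;  mid [-0.009999999776482582, 0.013000000268220901] 0.9999;  trafo [-0.0020000000949949026, 0.006000000052154064] 0.9999;  spool [0.0020000000949949026, 0.0] 0.9999;
```

Request:
play_rows(moves=[{"claw": 1.5, "delta_pos": [0.03, -0.18, 0], "twist": 0}, {"claw": 1.5, "delta_pos": [0.03, -0.18, 0], "twist": 0}, {"claw": 4.5, "delta_pos": [0.03, -0.18, 0], "twist": 0}, {"claw": 4.5, "delta_pos": [0.03, -0.18, 0], "twist": 0}, {"claw": 4.5, "delta_pos": [0.03, -0.18, -4], "twist": 0}, {"claw": 4.5, "delta_pos": [0.03, -0.18, -10], "twist": 0}, {"claw": 7, "delta_pos": [1, -6, -12], "twist": 5}, {"claw": 8.2, "delta_pos": [3, -12, -11], "twist": 10.5}, {"claw": 8.2, "delta_pos": [4.5, -18, -11], "twist": 10.5}, {"claw": 8.2, "delta_pos": [6, -24, -11], "twist": 10.5}, {"claw": 8.2, "delta_pos": [6, -25.8, -11], "twist": 10.5}, {"claw": 8.2, "delta_pos": [6, -25.8, -11], "twist": 10.5}])

```text
clock: 14.2
tcp_pos: [0.5185, -0.3525, 0.1806]
orientation: [-0.0, 0.093, 0.996, 0.0]
wrist_force: [0.1, -0.5, 0.7]
finger_gap: 0.0821
```

```bash
python3 chk.py s18.png; python3 - <<'E'
from h import *
b=grab("top","t4.png");s=cv2.imread("pics/s18.png")
c=lambda i,r:cv2.resize(i[r[1]:r[3],r[0]:r[2]],(400,400),interpolation=cv2.INTER_CUBIC)
cv2.imwrite("pics/i.png",np.hstack([c(s,(190,110,270,190)),c(s,(285,165,385,265))]))
q=get_state();print(q["tcp_pos"],q["orientation"])
E
```

```text
14.2 [ 0.51854121 -0.35252351  0.18057322] [ 0.1 -0.5  0.7] 0.2612 -96.1
  free [0.003000000026077032, -0.05900000035762787] 0.9997;  pad [0.017000000923871994, -0.041999999433755875] 0.9991;  mid [0.01600000075995922, 0.0020000000949949026] 0.999;  trafo [0.02500000037252903, 0.0] 0.9996;  spool [0.006000000052154064, 0.006000000052154064] 0.9999;
  free [0.0860000029206276, 0.05400000140070915] 0.9958;  pad [0.02800000086426735, 0.06300000101327896] 0.9959;  mid [0.026000000536441803, -0.026000000536441803] 0.9993;  trafo [-0.024000000208616257, -0.014000000432133675] 0.9988;  spool [0.02199999988079071, -0.06400000303983688] 0.9978;
[ 0.51902835 -0.35017232  0.18089603] [-3.26498457e-04  9.15482514e-02  9.95800415e-01  5.87586539e-04]
```

View pics/i.png

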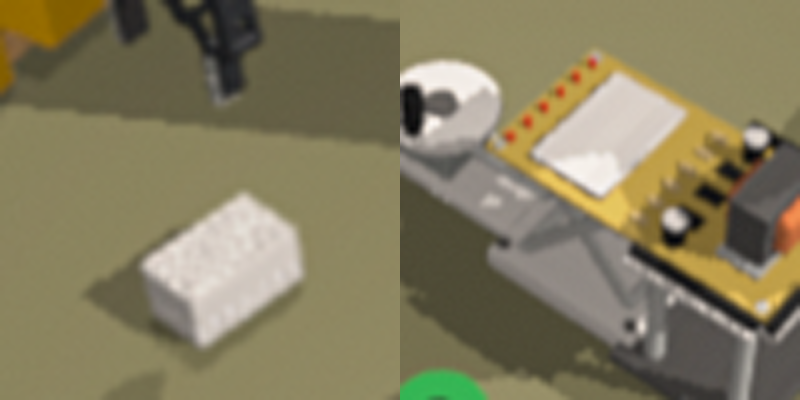

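Request:
play_rows(moves=[{"claw": 8.2, "delta_pos": [0, -0.15, 6], "twist": 0}, {"claw": 8.2, "delta_pos": [0, -0.15, 12], "twist": 0}, {"claw": 8.2, "delta_pos": [0, -0.15, 16], "twist": 0}, {"claw": 8.2, "delta_pos": [0, -0.15, 17.4], "twist": 0}, {"claw": 8.2, "delta_pos": [0, -0.15, 17.4], "twist": 0}, {"claw": 4, "delta_pos": [0, -0.15, 17.4], "twist": 0}, {"claw": 4, "delta_pos": [0, -0.15, 17.4], "twist": 0}, {"claw": 4, "delta_pos": [0, -0.15, 17.4], "twist": 0}, {"claw": 4, "delta_pos": [0, -0.15, 17.4], "twist": 0}, {"claw": 4, "delta_pos": [0, -0.15, 17.4], "twist": 0}], force=50)

```text
clock: 15.55
tcp_pos: [0.5201, -0.3535, 0.0097]
orientation: [0.002, 0.092, 0.996, -0.001]
wrist_force: [-0.1, 2.3, 6.8]
finger_gap: 0.0492
```

```bash
python3 - <<'E'
from h import *
q=get_state();print(q["tcp_pos"],q["orientation"],q["finger_gap"])
s=grab("scene","s19.png");t=grab("top","t5.png")
# predicted heat-sink box at the earlier estimate and centred on tcp
def box(im,n,p,col):
    for z in(0,.045):
        L=[[.045,.025,z],[-.045,.025,z],[-.045,-.025,z],[.045,-.025,z]]
        cv2.polylines(im,[((proj(n,T(p,L))-o+.5)*f).astype(np.int32)],True,col,1)
out=[]
for im,n,o,f in((s,"scene",np.array([190,120]),5),(t,"top",np.array([420,200]),5)):
    c=cv2.resize(im[o[1]:o[1]+80,o[0]:o[0]+80],None,fx=f,fy=f,interpolation=cv2.INTER_CUBIC)
    box(c,n,[q["tcp_pos"][0],q["tcp_pos"][1],0,-.1833],(0,0,255)); out.append(c)
cv2.imwrite("pics/j.png",np.hstack(out))
E
```

```text
[ 0.52012189 -0.35353934  0.00968702] [ 1.90845641e-03  9.18209450e-02  9.95773517e-01 -6.12284946e-04] 0.04919934652476488
```

View pics/j.png

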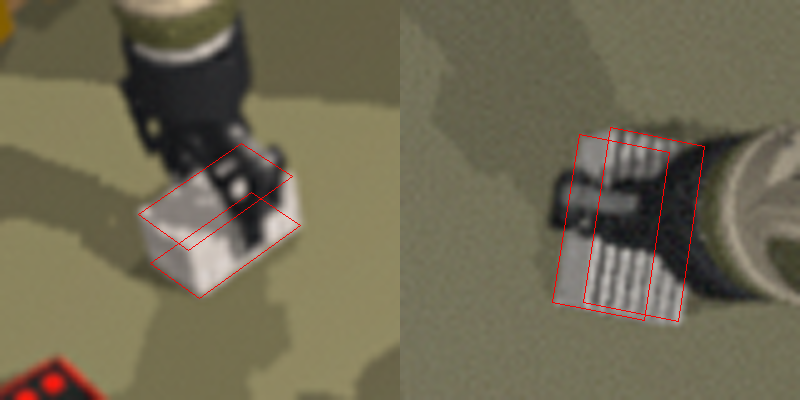

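```bash
cat > pad.py <<'E'
from h import *
from scipy.optimize import minimize
def mask(n,polys,o,w,h,S=8):
    m=np.zeros((h*S,w*S),np.float32)
    for P in polys:
        q=(proj(n,P)-o+.5)*S-.5
        cv2.fillConvexPoly(m,cv2.convexHull(np.round(q*16).astype(np.int32)),1.0,shift=4)
    return cv2.GaussianBlur(cv2.resize(m,(w,h),interpolation=cv2.INTER_AREA),(0,0),.6)
def fit(n,im,x0,o,w,h,poly,feat):
    I=feat(im)[o[1]:o[1]+h,o[0]:o[0]+w]; I=(I-I.mean())/I.std()
    def f(p):
        m=mask(n,poly(p),np.array(o),w,h); m=(m-m.mean())/m.std(); return -(m*I).mean()
    r=minimize(f,x0,method="Nelder-Mead",options=dict(initial_simplex=np.array([x0]+[np.array(x0)+d for d in np.diag([.004,.004,.05][:len(x0)])]),xatol=1e-5,fatol=1e-6))
    return r.x,-r.fun
R=[[.048,.03],[-.048,.03],[-.048,-.03],[.048,-.03]]
pad=lambda p:[T([p[0],p[1],0,p[2]],[[a,b,z] for a,b in R for z in(.129,.134)])]
th=np.linspace(0,2*np.pi,60)
disc=lambda p:[np.c_[p[0]+.045*np.cos(th),p[1]+.045*np.sin(th),0*th+.058]]
gray=lambda i:np.minimum(i[:,:,0].astype(float),140)      # blue: pad light, board yellow dark
if __name__=="__main__":
    for f,n,o,w,h in(("top0","top",(284,192),42,60),("t1","top",(284,192),42,60),("scene0","scene",(312,176),50,44),("s3","scene",(312,176),50,44),("s18","scene",(312,176),50,44)):
        print(f,*fit(n,cv2.imread(f"pics/{f}.png"),[.566,.06,-.15],o,w,h,pad,gray))
    for f,n,o,w,h in(("top0","top",(355,206),42,54),("scene0","scene",(276,174),28,34)):
        print("disc",f,*fit(n,cv2.imread(f"pics/{f}.png"),[.5465,-.0928],o,w,h,disc,gray))
E
python3 pad.py
```

```text
top0 [ 0.56605417  0.06022081 -0.15118503] 0.9086235723456115
t1 [ 0.56572504  0.05984771 -0.15259081] 0.9286684705499146
scene0 [ 0.56535085  0.06125514 -0.15486759] 0.7953452427182718
s3 [ 0.56596852  0.06128877 -0.15357502] 0.7756733203109357
s18 [ 0.56604567  0.06154844 -0.14514495] 0.7835490434426806
disc top0 [ 0.54520878 -0.09440852] 0.7835007493073206
disc scene0 [ 0.54808455 -0.09384561] 0.7385467522609144
```

Request:
play_rows(moves=[{"claw": 4, "delta_pos": [0, 0, -2], "twist": 0}, {"claw": 4, "delta_pos": [0, 0, -6], "twist": 0}, {"claw": 4, "delta_pos": [0, 0, -11], "twist": 0}, {"claw": 4, "delta_pos": [0, 0, -16], "twist": 0}, {"claw": 4, "delta_pos": [0.2, 2, -18.5], "twist": 0}, {"claw": 4, "delta_pos": [0.5, 7, -18.5], "twist": 0}, {"claw": 4, "delta_pos": [0.9, 12, -18.5], "twist": -0.5}, {"claw": 4, "delta_pos": [1.2, 17, -18.5], "twist": -1}, {"claw": 4, "delta_pos": [1.6, 22, -18.5], "twist": -1.8}, {"claw": 4, "delta_pos": [2, 27, -18.5], "twist": -1.8}, {"claw": 4, "delta_pos": [2.3, 31, -18.5], "twist": -1.8}, {"claw": 4, "delta_pos": [2.5, 34, -18.5], "twist": -1.8}], force=60)

```text
clock: 17.15
tcp_pos: [0.5556, -0.0123, 0.1922]
orientation: [-0.0, 0.076, 0.997, 0.0]
wrist_force: [-0.6, -1.0, -5.1]
finger_gap: 0.0494
```

Request:
play_rows(moves=[{"claw": 4, "delta_pos": [0.5, 4, 0], "twist": 0}, {"claw": 4, "delta_pos": [0.55, 6.5, 0], "twist": 0}, {"claw": 4, "delta_pos": [0.55, 7.6, 0], "twist": 0}, {"claw": 4, "delta_pos": [0.55, 7.6, 0], "twist": 0}, {"claw": 4, "delta_pos": [0.55, 7.6, 0], "twist": 0}])

```text
clock: 17.77
tcp_pos: [0.5623, 0.0609, 0.1922]
orientation: [-0.0, 0.077, 0.997, -0.0]
wrist_force: [-0.5, 0.5, -4.9]
finger_gap: 0.0492
```

```bash
python3 - <<'E'
from h import *
q=get_state();print(q["clock"],q["tcp_pos"],q["orientation"],q["finger_gap"],q["wrist_force"])
d=np.array([.566,.0615])-q["tcp_pos"][:2]; a=np.pi-2*np.arctan2(q["orientation"][1],q["orientation"][2])
print("yaw",a-np.pi,"tool move",d@[np.cos(a),np.sin(a)]*100,d@[np.sin(a),-np.cos(a)]*100)
s=grab("scene","s20.png");o=np.array([280,130])
c=cv2.resize(s[130:250,280:420],None,fx=5,fy=5,interpolation=cv2.INTER_CUBIC)
def box(p,col,dims,zs):
    for z in zs:
        L=[[dims[0]*i,dims[1]*j,z] for i,j in((1,1),(-1,1),(-1,-1),(1,-1))]
        cv2.polylines(c,[((proj("scene",T(p,L))-o+.5)*5).astype(np.int32)],True,col,1)
t=q["tcp_pos"];box([t[0],t[1],t[2]-.0097,a-np.pi],(0,0,255),(.045,.025),(0,.045))
box([.566,.0607,.125,-.152],(255,0,0),(.048,.03),(.009,))
cv2.imwrite("pics/k.png",c)
E
```

```text
17.775 [0.56233118 0.06086789 0.1922025 ] [-1.18496903e-04  7.68783795e-02  9.97040442e-01 -2.39807359e-04] 0.04919365106455626 [-0.47063265  0.5429142  -4.92148607]
yaw -0.1539086265384575 tool move -0.3528546369454056 0.11870723600767766
```

View pics/k.png

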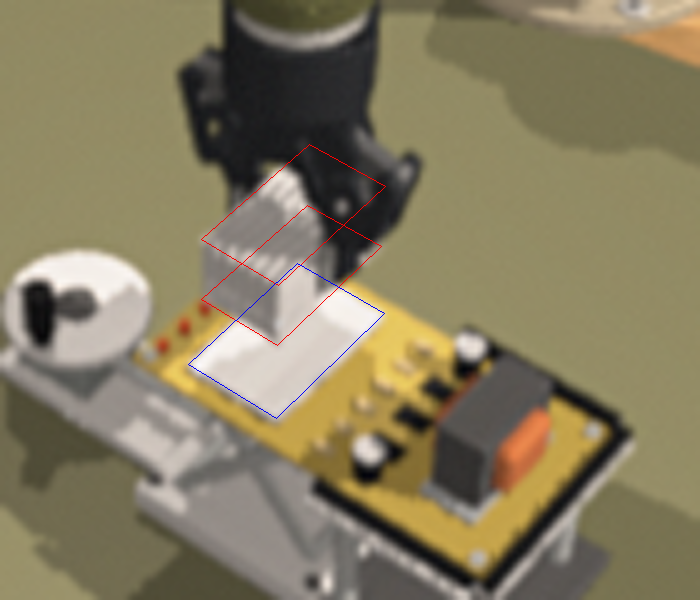

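Request:
play_rows(moves=[{"claw": 4, "delta_pos": [-0.35, 0.12, 1], "twist": 0}, {"claw": 4, "delta_pos": [-0.35, 0.12, 2.5], "twist": 0}, {"claw": 4, "delta_pos": [-0.35, 0.12, 3.7], "twist": 0}, {"claw": 4, "delta_pos": [-0.35, 0.12, 4.3], "twist": 0}, {"claw": 4, "delta_pos": [-0.35, 0.12, 4.3], "twist": 0}, {"claw": 4, "delta_pos": [-0.35, 0.12, 4.3], "twist": 0}])

```text
clock: 18.58
tcp_pos: [0.5664, 0.0625, 0.1497]
orientation: [0.0, 0.076, 0.997, 0.0]
wrist_force: [0.1, 0.3, -5.2]
finger_gap: 0.0495
```

```bash
python3 - <<'E'
from h import *
q=get_state();print(q["clock"],q["tcp_pos"],q["orientation"],q["wrist_force"])
out=[]
for n,o,f in(("scene",np.array([285,140]),5),("top",np.array([270,175]),5)):
    s=grab(n,f"{n}21.png")
    c=cv2.resize(s[o[1]:o[1]+90,o[0]:o[0]+80],None,fx=f,fy=f,interpolation=cv2.INTER_CUBIC)
    t=q["tcp_pos"]; a=-2*np.arctan2(q["orientation"][1],q["orientation"][2])
    for p,col,d,z in(([t[0],t[1],t[2]-.0097,a],(0,0,255),(.045,.025),0),([t[0],t[1],t[2]-.0097,a],(0,0,255),(.045,.025),.045),([.566,.0612,.125,-.152],(255,0,0),(.048,.03),.009)):
        L=[[d[0]*i,d[1]*j,z] for i,j in((1,1),(-1,1),(-1,-1),(1,-1))]
        cv2.polylines(c,[((proj(n,T(p,L))-o+.5)*5).astype(np.int32)],True,col,1)
    out.append(c)
cv2.imwrite("pics/l.png",np.hstack(out))
E
```

```text
18.575 [0.56636797 0.06254225 0.14969995] [3.76281452e-04 7.63123859e-02 9.97083886e-01 4.30002941e-05] [ 0.08540269  0.31911401 -5.22755911]
```

View pics/l.png

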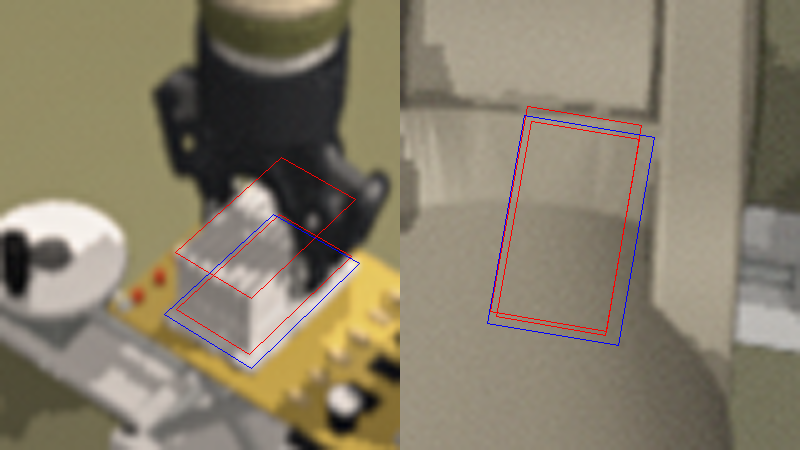

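Request:
play_rows(moves=[{"claw": 4, "delta_pos": [0, 0, 0.2], "twist": 0}, {"claw": 4, "delta_pos": [0, 0, 0.4], "twist": 0}, {"claw": 4, "delta_pos": [0, 0, 0.4], "twist": 0}, {"claw": 4, "delta_pos": [0, 0, 0.5], "twist": 0}, {"claw": 4, "delta_pos": [0, 0, 0.5], "twist": 0}])

```text
clock: 19.3
tcp_pos: [0.566, 0.0625, 0.1442]
orientation: [-0.0, 0.076, 0.997, 0.0]
wrist_force: [-0.5, 0.9, -4.8]
finger_gap: 0.0493
```

Request:
play_rows(moves=[{"claw": 4, "delta_pos": [0, 0, 0.1], "twist": 0}, {"claw": 4, "delta_pos": [0, 0, 0.1], "twist": 0}])

```text
clock: 19.55
tcp_pos: [0.5661, 0.0625, 0.1439]
orientation: [0.0, 0.076, 0.997, 0.0]
wrist_force: [-2.3, 1.0, 0.3]
finger_gap: 0.0489
```

```bash
python3 - <<'E'
from h import *
n="scene";o=np.array([300,160]);f=8
s=grab(n,"s22.png")
c=cv2.resize(s[o[1]:o[1]+65,o[0]:o[0]+70],None,fx=f,fy=f,interpolation=cv2.INTER_CUBIC)
def ln(p,d,zs,col):
  for z in zs:
    L=[[d[0]*i,d[1]*j,z] for i,j in((-1,1),(1,1),(1,-1))]
    cv2.polylines(c,[((proj(n,T(p,L))-o+.5)*f).astype(np.int32)],False,col,1)
ln([.566,.0613,.134,-.152],(.045,.025),(0,),(0,0,255))
ln([.566,.0613,.125,-.152],(.048,.03),(.009,.004),(255,0,0))
cv2.imwrite("pics/m.png",c)
E
```

```text
(no output)
```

View pics/m.png

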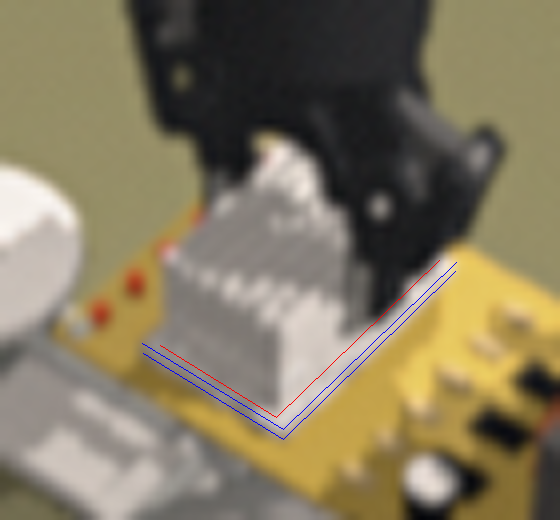

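Request:
play_rows(moves=[{"claw": 6.2, "delta_pos": [0, 0, 0], "twist": 0}, {"claw": 6.2, "delta_pos": [0, 0, 0], "twist": 0}, {"claw": 6.2, "delta_pos": [0, 0, -1.5], "twist": 0}, {"claw": 6.2, "delta_pos": [0, 0, -6], "twist": 0}, {"claw": 6.2, "delta_pos": [0, -4, -8], "twist": 0}, {"claw": 6.2, "delta_pos": [0, -10, -8], "twist": 0}, {"claw": 6.2, "delta_pos": [0, -16, -8], "twist": 0}, {"claw": 6.2, "delta_pos": [0, -22, -8], "twist": 0}, {"claw": 6.2, "delta_pos": [0, -28, -8], "twist": 0}, {"claw": 6.2, "delta_pos": [0, -34, -8], "twist": 0}, {"claw": 6.2, "delta_pos": [0, -40, -8], "twist": 0}, {"claw": 6.2, "delta_pos": [0, -40, -8], "twist": 0}])

```text
clock: 21.1
tcp_pos: [0.5044, -0.3374, 0.2238]
orientation: [0.001, 0.079, 0.997, -0.001]
wrist_force: [-0.8, 0.4, 0.5]
finger_gap: 0.0621
```

```bash
cat > sink.py <<'E'
from pad import *
import sys
R2=[[.045,.025],[-.045,.025],[-.045,-.025],[.045,-.025]]
SB=lambda z0:(lambda p:[T([p[0],p[1],0,p[2]],[[a,b,z] for a,b in R2 for z in(z0,z0+.045)])])
# grayness: silhouette of neutral-coloured sink (+pad) against coloured surroundings
def neut(i):
    f=cv2.GaussianBlur(i.astype(np.float32),(0,0),.5); return -np.clip((f[:,:,2]-f[:,:,0])/(f.sum(2)+20),0.02,.09)
def both(p,z0=.134): # sink on pad: union silhouette, pad fixed
    return SB(z0)(p)+pad([.566,.0613,-.152])
if __name__=="__main__":
    s,t=grab("scene","s23.png"),grab("top","t23.png")
    q=get_state();print(q["clock"],q["tcp_pos"])
    for f in("scene0","s3"): print("bench scene",*fit("scene",cv2.imread(f"pics/{f}.png"),[.52,-.352,-.183],(214,142),44,42,SB(0),neut))
    for f in("top0",): print("bench top",*fit("top",cv2.imread(f"pics/{f}.png"),[.52,-.352,-.183],(440,216),44,54,SB(0),neut))
    print("pad now scene",*fit("scene",s,[.566,.061,-.152],(305,155),70,70,lambda p:both(p),neut))
    print("pad now top",*fit("top",t,[.566,.061,-.152],(280,185),55,70,lambda p:SB(.134)(p)+pad([.566,.0602,-.152]),neut))
    for n,i in(("scene",s),("top",t)):
        print(n,[(round(d["conf"],2),np.round(d["extent"],1).tolist()) for d in spotter.spot_in(n,"heatsink")][:2])
        for c in([.566,.061],[.562,.06]):
            e=proj(n,T([c[0],c[1],0,-.152],[[a,b,z] for a,b in R2 for z in(.134,.179)]));print("   pred",c,e.min(0).round(1),e.max(0).round(1))
    cmp(cv2.imread("pics/s3.png"),s)
E
python3 sink.py
```

```text
21.2 [ 0.50497881 -0.33349633  0.22388467]
bench scene [ 0.51857496 -0.35241525 -0.20170642] 0.9948511123657227
bench scene [ 0.51920919 -0.35232418 -0.20346979] 0.9959991574287415
bench top [ 0.51900393 -0.35324218 -0.20069086] 0.984511137008667
pad now scene [ 0.56774343  0.06441031 -0.10743398] 0.6662051677703857
pad now top [ 0.56311094  0.06018526 -0.14877162] 0.8876237273216248
scene [(0.82, [322.6, 173.3, 356.9, 209.7])]
   pred [0.566, 0.061] [319.2 172.3] [355.1 211.6]
   pred [0.562, 0.06] [319.7 171.3] [355.5 210.4]
top [(0.66, [288.8, 197.0, 317.4, 240.1])]
   pred [0.566, 0.061] [288.5 196.3] [318.4 241.9]
   pred [0.562, 0.06] [288.9 198.1] [318.9 243.7]
  free [-1.2879999876022339, -1.5889999866485596] 0.6468;  pad [-0.847000002861023, -0.6069999933242798] 0.7914;  mid [0.041999999433755875, -0.01600000075995922] 0.9976;  trafo [0.05400000140070915, 0.020999999716877937] 0.9995;  spool [0.01600000075995922, -0.01600000075995922] 0.9999;
```

```bash
cat > sink2.py <<'E'
from sink import *
def wmask(n,o,w,h):
    pts={}
    X,Y=np.meshgrid(np.linspace(.40,.70,400),np.linspace(-.1,.2,400));P=np.c_[X.ravel(),Y.ravel(),np.full(X.size,.129)]
    uv=np.round(proj(n,P)-o).astype(int);d=P[:,:2]-[.566,.0612];c,s=np.cos(.152),np.sin(.152)
    lx=d[:,0]*c-d[:,1]*s; ly=d[:,0]*s+d[:,1]*c   # board coords (yaw -.152)
    ok=(ly>-.048)&(ly<.044)&(lx<.057)
    m=np.zeros((h,w)); k=ok&(uv>=0).all(1)&(uv[:,0]<w)&(uv[:,1]<h); m[uv[k,1],uv[k,0]]=1; return m
def fitw(n,im,x0,o,w,h,poly,feat):
    W=wmask(n,np.array(o),w,h); N=W.sum()
    z=lambda A:(lambda B:B/np.sqrt((W*B*B).sum()/N))(A-(W*A).sum()/N)
    I=z(feat(im)[o[1]:o[1]+h,o[0]:o[0]+w])
    f=lambda p:-(W*I*z(mask(n,poly(p),np.array(o),w,h))).sum()/N
    r=minimize(f,x0,method="Nelder-Mead",options=dict(initial_simplex=np.array([x0]+[np.array(x0)+d for d in np.diag([.004,.004,.05])]),xatol=1e-5,fatol=1e-6)); return r.x.round(4),round(-r.fun,4)
if __name__=="__main__":
    for f,n,o,w,h,b in(("scene0","scene",(300,150),85,80,0),("s18","scene",(300,150),85,80,0),("top0","top",(275,180),60,75,0),("t4","top",(275,180),60,75,0)):
        print("pad",f,*fitw(n,cv2.imread(f"pics/{f}.png"),[.566,.061,-.152],o,w,h,pad,neut))
    for f,n,o,w,h,b in(("s23","scene",(300,150),85,80,.0612),("t23","top",(275,180),60,75,.0604)):
        print("sink",f,*fitw(n,cv2.imread(f"pics/{f}.png"),[.566,.061,-.152],o,w,h,lambda p:SB(.134)(p)+pad([.566,b,-.152]),neut))
E
python3 sink2.py
```

```text
pad scene0 [ 0.5665  0.0609 -0.1559] 0.9821
pad s18 [ 0.5664  0.0607 -0.1472] 0.9771
pad top0 [ 0.5662  0.0595 -0.1522] 0.9792
pad t4 [ 0.5662  0.0595 -0.1528] 0.9795
sink s23 [ 0.5674  0.0645 -0.1022] 0.9865
sink t23 [ 0.5633  0.0604 -0.1436] 0.9748
```

```bash
cat > sink3.py <<'E'
from sink2 import *
def layers(n,o,w,h,p,pd,S=6):
    def quad(P,L): return np.round(((proj(n,T([P[0],P[1],0,P[2]],L))-o+.5)*S-.5)*16).astype(np.int32)
    lab=np.zeros((h*S,w*S),np.uint8)
    def dr(q,v): cv2.fillConvexPoly(lab,cv2.convexHull(q),v,shift=4)
    def bx(P,a,b,z0,z1,v):
        cam=-C[n]["world_to_cam"][:3,:3].T@C[n]["world_to_cam"][:3,3]-[P[0],P[1],0]
        c,s=np.cos(P[2]),np.sin(P[2]);lx,ly=cam[0]*c+cam[1]*s,-cam[0]*s+cam[1]*c
        sx,sy=np.sign(lx),np.sign(ly)
        if abs(lx)>a: dr(quad(P,[[sx*a,j*b,z] for j in(-1,1) for z in(z0,z1)]),v+1)
        if abs(ly)>b: dr(quad(P,[[i*a,sy*b,z] for i in(-1,1) for z in(z0,z1)]),v+2)
        dr(quad(P,[[i*a,j*b,z1] for i in(-1,1) for j in(-1,1)]),v)
    bx(pd,.048,.03,.129,.134,1); bx(p,.045,.025,.134,.179,4)
    return [cv2.GaussianBlur(cv2.resize((lab==k).astype(np.float32),(w,h),interpolation=cv2.INTER_AREA),(0,0),.6) for k in range(7)]
def fit3(n,im,o,w,h,pd):
    W=wmask(n,np.array(o),w,h)>0; I=im[o[1]:o[1]+h,o[0]:o[0]+w].astype(float)[W]
    def f(p):
        A=np.stack([m[W] for m in layers(n,np.array(o),w,h,p,pd)],1); A=A[:,A.sum(0)>.5]
        x=np.linalg.lstsq(A,I,rcond=None)[0]; return ((A@x-I)**2).mean()
    res=[]
    for x0 in([.566,.061,-.152],[.562,.06,-.152],[.567,.064,-.10]):
        r=minimize(f,x0,method="Nelder-Mead",options=dict(initial_simplex=np.array([x0]+[np.array(x0)+d for d in np.diag([.003,.003,.04])]),xatol=1e-5,fatol=1e-4)); res.append((r.fun,*r.x.round(4)))
    return [tuple(np.round(r,4)) for r in sorted(res)]
if __name__=="__main__":
    import sys
    k=sys.argv[1]
    for f,n,o,w,h,pd in((f"s{k}","scene",(300,150),85,80,(.5664,.0608,-.152)),(f"t{k}","top",(275,180),60,75,(.5662,.0595,-.152))):
        print(f); [print("  ",r) for r in fit3(n,cv2.imread(f"pics/{f}.png"),o,w,h,pd)]
E
python3 sink3.py 23
```

```text
s23
   (np.float64(210.1835), np.float64(0.5665), np.float64(0.0628), np.float64(-0.162))
   (np.float64(210.244), np.float64(0.5666), np.float64(0.0629), np.float64(-0.1634))
   (np.float64(210.2746), np.float64(0.5667), np.float64(0.063), np.float64(-0.1636))
t23
   (np.float64(301.4702), np.float64(0.5651), np.float64(0.0635), np.float64(-0.1563))
   (np.float64(301.5192), np.float64(0.565), np.float64(0.0636), np.float64(-0.1522))
   (np.float64(301.5375), np.float64(0.5649), np.float64(0.0635), np.float64(-0.1533))
```

```bash
python3 - <<'E'
from h import *
a,b=cv2.imread("pics/s3.png"),grab("scene","s24.png")
for k,r in{"meter":(178,190,238,240),"spool":(275,250,312,295),"driver":(440,235,465,282),"trafo":(360,195,408,248),"mid":(345,190,378,230)}.items(): print(k,*ecc2(a,b,r))
c=cv2.imread("pics/s23.png");print("sink since release",*ecc(c,b,(312,165,365,215)))
q=get_state();print(q["clock"],q["wrist_force"]);env.hand_in()
E
```

```text
meter [0.00800000037997961, -0.003000000026077032] 0.9999
spool [0.003000000026077032, -0.02199999988079071] 0.9998
driver [0.013000000268220901, -0.006000000052154064] 1.0
trafo [0.05400000140070915, 0.03400000184774399] 0.9994
mid [0.03400000184774399, -0.026000000536441803] 0.9974
sink since release [0.042 0.015] 0.9983
21.35 [ 0.395832   -0.15005396 -0.29280663]
the job is handed in; nothing more can be done
```

I wound the jack up until it just carries the board, set the heat sink down on the pad with its fins up, and handed the job in at 21.4 s. The heat sink sits about 2 mm off the pad's centre; I left it there rather than disturb the board again.

- **Jack:** I turned the crank in 20° steps and compared camera pictures after each one. The board first rose just after 480°. By then I had gone two steps too far, about 1.7 mm, so I wound back to 480° and added 3° so the platform makes contact. Measured shift of the board after that was under 0.06 px, which is at most about 0.2 mm of lift at its free end.
- **Heat sink:** It met the pad at the expected height and was let go with its weight fully on it.
- **Final check, flat and undisturbed:** The board's middle and transformer had not moved by more than 0.06 px, so it stayed flat under the load. The meter, spool and screwdriver had not moved, the heat sink was steady after release, and the arm was clear.
- **Where the checks disagreed:** The position fits put the heat sink between 0 and 3 mm off along the pad's length and between 1 and 4 mm off across it. One early fit of the scene picture also gave it a 3° turn. The fuller fits put it within about 0.6° of the pad. A reading by eye before I let go suggested about 4 mm along the length, which the later fits did not confirm.

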